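# Break the folding lid stay and shut the tool chest

## Robot

A 6-joint arm with a two-finger parallel gripper is mounted at the origin on a cart in front of the work surface, level with it; the furniture and walls round the work are solid. World frame = base frame: x ahead of the robot, y to its left, z up, the work surface at z = 0. Lengths are in m, angles in degrees, forces in N, time in s.
With the tool pointing down it reaches from about 0.375 to 0.975 m from the base axis. Payload 3.8 kg.
Tool frame: the origin (TCP) lies between the finger pads; the fingertips stand 19 mm ahead of it and the grasp point (between the pads) is the TCP; z points along the fingers, y is the direction in which the jaws open and shut (so a half turn about z gives the same grasp; the last joint's range is limited). The gripper opens to 88 mm and grips with 3 to 60 N. Pads are 18 mm wide; open, the fingers measure 123 mm over their backs; the gripper's body (75 mm by 187 mm) begins 45 mm behind the grasp point.
Start: joints at [73.23, 15.12, 91.902, -0, 72.978, -2.114], TCP at [0.171, 0.653, 0.258] pointing down, gripper open.
Joint ranges: [-150.88, 150.88], [-54.13, 125.18], [17.81, 147.31], [-75.09, 255.09], [0, 152.58], [-146.25, 146.25]. Speed limits (degrees/s): [147.25, 147.25, 180, 180, 180, 180].

## Interface

Orientations are given as a 3x3 rotation matrix whose columns are the frame's x, y, z axes.
In Python, from plant import sense, read_camera, order gives the robot as it stands. The module is installed in compiled form; this text tells all that it offers.
- The arm moves only by the tool play_rows, never from a script. Its argument "plan" is a list of rows, each a list of 7 numbers: the turn, a rotation vector about the tool's x, y, z in rad, then the shift along the tool's x, y, z in cm, then the finger opening in cm, from 0 to 8.81. A call has 1 to 12 rows; each row shifts and turns the commanded pose from where the row before left it, along the tool's axes as they then stand; what a row does not reach is not made up. A row lasts 1/8 s, in which the tool goes at most 62.5 mm and 10.7 degrees, less where a joint would pass 70% of its speed; a pose out of reach is approached as far as the arm can. A call with a gripper value outside its range is refused whole. The fingers move at their own pace and stop on an object; the grip force is fixed at half the most. Time passes only in rows, so rows that do not move let the fingers close. It gives the time, the measured TCP pose, the force and the opening at its end, in the units of the state.
- sense(): the state, without advancing time (a new reading comes with each control period).
- read_camera(name): name is "scene" or "top" or "wrist"; returns a dict with "frame" (420x560x3 uint8, red, green, blue), "fx", "fy", "cx", "cy" (pixels), "R" (3x3) and "t" (3): a world point X has camera coordinates R X + t. Camera axes: x right, y down, z forward; pixel columns grow to the right and rows downward; lengths in m; the calibration is good to about 2 mm. A picture is of the moment at which its call begins. There is no depth.
- order.sign_off(): hands the job in, once; it reports no verdict.
The state is a dict: "time": time; "joint_pos": joint angles; "qvel": joint speeds; "joint_torque": joint torques, N m; "tool_pos": TCP position; "tool_rot": TCP orientation; "contact_force": force on the tool from outside, world axes, zero at the start; "torque": the same for the moment, N m; "opening": opening from 0.0 (shut) to 1.0 (fully open).
Only numpy, scipy, OpenCV 4.12 (cv2) and the standard library are available. Lean on these libraries where they do the work, as an engineer would, in place of code of your own. Each camera call takes 0.05 s, during which the arm holds its last target.

## Task

The dapping-tool chest stands open on its folding lid stay. Lift the stay's knee by its cross bar, forward and up, clearly past centre so that it unlocks; then lower the lid slowly and press its free edge down gently until the spring catch has clicked and the lid stays home by itself. Do not force the lid against the stay or crush it onto the catch (keep pushes on the lid under 20 N, about 2 kg), do not let it slam, leave the things round the chest where they are, and let go at the end.

Things in the scene. Friction and masses are not known exactly. Their poses are not given: they have to be found in the camera images.
- chest: Wooden tool chest fixed on the table, 150 (x) x 210 (y) mm, hinge line 85 mm above the table. Origin under its centre on the table. The lid is hinged along the +y side (left, seen from the robot at yaw 0) and its free edge comes down on the -y side; the folding stay is outside the -x side (the side towards the robot).
- lid (a joint): Lid angle: about 1.45 at the start, standing open on the locked stay; -0.04 to +0.04 when shut and latched (each chest's catch is set at its own unknown height, so the place of home is not known beforehand). Stiff hinge: with the stay unlocked the lid stays at whatever angle it is left and takes about 2 to 8 N at the free edge to lower.
- stay_upper (a joint): Angle of the stay's knee: 3.00 locked (sagging past centre against its stop, so that it props the lid), 2.86 dead straight, less when unlocked and folding, 0 folded with the lid shut. Lift the bar at least 13 mm along its circle (2.70 or less) before lowering the lid; it takes about 3 to 6 N and the knee then stays where it is left.
- knee_bar (a point): Middle of the round steel cross bar at the stay's knee, 12 mm thick, 58 mm long along the chest's x axis, free on all sides, reaching out towards the robot; this point is 46 mm outside the chest's -x wall, about 130 mm above the table at the start. Until the lid is lowered the bar moves on a circle of radius 85.5 mm about the stay_pivot, forward (chest -y) and up.
- stay_pivot (a point): Pivot of the stay's lower link on the chest's -x wall, 67 mm above the table; the pivot axis is the chest's x axis.
- lid_edge (a point): Middle of the lid's free edge, on its outer (upper when shut) face, 210 mm from the hinge line. The lid is a flat 12 mm board, 154 mm wide along the chest's x axis; a lip 6 mm thick beyond this edge hangs 12 mm below its underside. At the start the edge is about 0.29 m above the table and the outer face looks to the chest's +y side.
- lid_hinge (a point): Middle of the lid's hinge line (along the chest's x axis), level with the lid's underside when shut.
- ring_box: White ring box, 54x50x43 mm, bystander, origin under its centre.
- polish_bar: Bar of polishing compound, 32x63x28 mm, bystander, origin under its centre.
- tape_roll: Roll of tape lying flat, 98 mm across, 25 mm high, bystander, origin under its centre.
- catch_place (a point): Spring catch inside the chest's -y wall, mid-width; this point is level with the hinge line, 20 mm inside the lid's free edge. From 24 mm above home a spring pushes the lid back with about 5 N, from 13 mm the catch adds to it, up to 12 to 17 N; then it clicks, the force falls off, and 3 mm lower the lid sits hard on a steel stud. An unlatched lid is pushed back up to 0.06 rad or more.

How it is judged:
By the outcome, as a careful person would: the job done as asked, in the order asked, and still so for the second after the job is handed in, with the robot touching nothing.
It also fails if it takes over 72 s, if anything falls off the work surface, if the arm or the gripper's body presses on something with over 40 N, if the wrist force passes 120 N, or if a joint passes its speed limit or range.

## Working session

There is one attempt and no reset: what is moved stays moved. The work goes in short steps, Python scripts to look and compute and a tool call to move; the robot and the scene stay as the last step left them, time stands still between calls to the robot, and variables do not carry over. Pictures are saved under pics/ and viewed, and the job is handed in when it is done.

Besides the shell and the picture viewer there is one more tool, called after "Call:" by a JSON object that holds its "name" and its "arguments", one argument or row to a line. play_rows: Moves the arm, as the interface text tells. Its arguments: {"type":"object","properties":{"plan":{"type":"array","items":{"type":"array","items":{"type":"number"}}}},"required":["plan"]}

```bash
mkdir -p pics; python3 - <<'E'
from plant import sense, read_camera
import cv2,json,numpy as np,pickle
s=sense();print(s)
for n in ("scene","top","wrist"):
    c=read_camera(n);pickle.dump(c,open(f"pics/{n}0.pkl","wb"))
    cv2.imwrite(f"pics/{n}0.png",cv2.cvtColor(c["frame"],cv2.COLOR_RGB2BGR))
    print(n,c["fx"],c["fy"],c["cx"],c["cy"],np.round(c["R"],4).tolist(),np.round(c["t"],4).tolist())
E
```

```text
{'time': 0.0, 'joint_pos': array([ 7.32287655e+01,  1.51684375e+01,  9.19783198e+01, -5.36029993e-04,
        7.29798110e+01, -2.11405674e+00]), 'qvel': array([ 0.03283961,  0.05955321, -0.00804857,  0.03695086,  0.02680723,
       -0.02687755]), 'joint_torque': array([ 1.79442457e-03, -5.02112639e+01, -3.56868517e+01,  7.29653682e-02,
        2.99446844e-02, -1.89427806e-04]), 'tool_pos': array([0.17061077, 0.65240042, 0.25642412]), 'tool_rot': array([[-9.67457811e-01,  2.53031595e-01, -6.28853353e-04],
       [ 2.53032366e-01,  9.67455496e-01, -2.11765060e-03],
       [ 7.25551229e-05, -2.20785787e-03, -9.99997560e-01]]), 'contact_force': array([ 0.27418704, -0.04834949, -0.52396257]), 'torque': array([ 0.05705377,  0.00790503, -0.01233616]), 'opening': 0.9991122958429826}
scene 397.0368060049674 397.0368060049674 278.584588920802 207.42082697748455 [[0.8821, -0.4707, -0.0197], [-0.3736, -0.6734, -0.6379], [0.287, 0.57, -0.7699]] [-0.5278, 0.2901, 0.9003]
top 501.14901976274524 501.14901976274524 282.7456757457522 205.47436657485335 [[-0.0127, -0.9998, -0.0146], [-0.984, 0.0151, -0.1778], [0.178, 0.0121, -0.984]] [0.0289, 0.6082, 1.0054]
wrist 371.0992335187488 371.0992335187488 274.1704187761719 214.24706101368113 [[0.2536, 0.9673, -0.0024], [0.924, -0.2415, 0.2965], [0.2862, -0.0774, -0.955]] [-0.6729, -0.0411, 0.3911]
```

```bash
ls .
```

```text
pics
```

View pics/scene0.png

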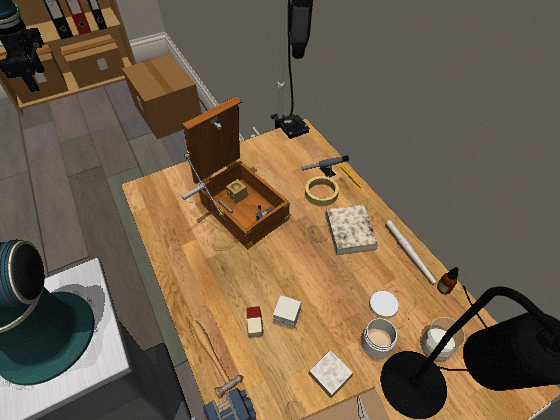

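View pics/top0.png

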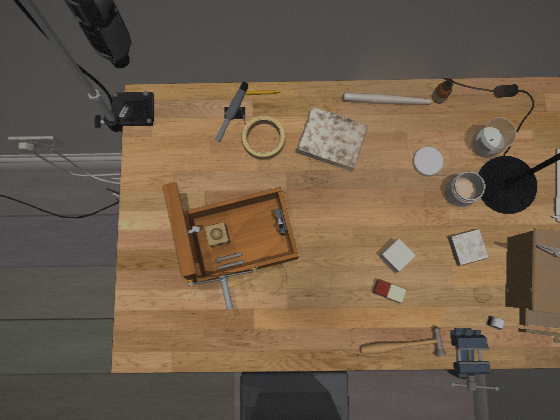

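View pics/wrist0.png

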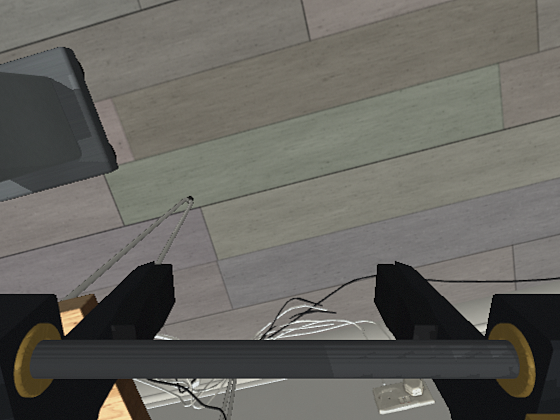

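```bash
python3 - <<'E'
import cv2
a=cv2.imread("pics/top0.png")[170:320,150:310];cv2.imwrite("pics/topc.png",cv2.resize(a,None,fx=4.9,fy=4,interpolation=cv2.INTER_CUBIC) if 0 else cv2.resize(a,(640,600),interpolation=cv2.INTER_CUBIC))
a=cv2.imread("pics/scene0.png")[90:250,175:300];cv2.imwrite("pics/scenec.png",cv2.resize(a,(468,600),interpolation=cv2.INTER_CUBIC))
E
```

```text
(no output)
```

View pics/topc.png

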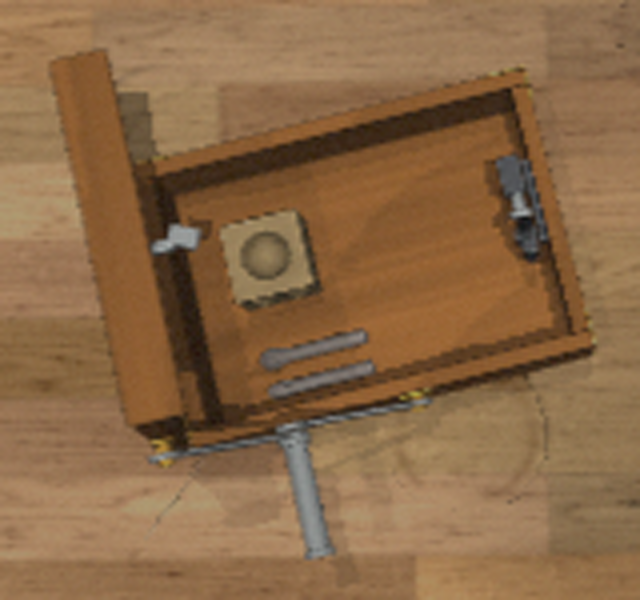

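View pics/scenec.png

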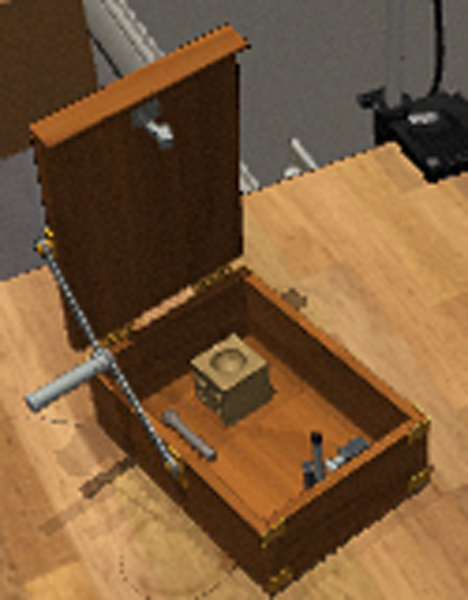

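```bash
cat > h.py <<'E'
import numpy as np,pickle
from scipy.optimize import least_squares
def proj(c,X):
    p=np.asarray(X)@c["R"].T+c["t"]; return np.stack([c["fx"]*p[:,0]/p[:,2]+c["cx"],c["fy"]*p[:,1]/p[:,2]+c["cy"]],1)
def chest2w(q,P):
    c,s=np.cos(q[2]),np.sin(q[2]);P=np.asarray(P,float)
    return np.stack([q[0]+c*P[:,0]-s*P[:,1],q[1]+s*P[:,0]+c*P[:,1],P[:,2]],1)
E
python3 - <<'E'
from h import *
T=pickle.load(open("pics/top0.pkl","rb"));S=pickle.load(open("pics/scene0.pkl","rb"))
def model(q):
    pv=q[3];a=q[4]
    hy,hz=.105,.085
    def L(r,d,x): return (x,hy-r*np.cos(a)+d*np.sin(a),hz+r*np.sin(a)+d*np.cos(a))
    by=pv+.0578
    return chest2w(q,[(-.075,-.105,.085),(.075,-.105,.085),(-.121,by,.130),(-.150,by,.130),(-.079,pv,.067),
      L(.216,.012,.077),L(.216,-.012,.077),L(.216,.012,-.077),L(.216,-.012,-.077)])
to=np.array([(593,350),(524,72),(307,492),(320,552),(415,398),(50,62),(108,50),(130,432),(185,415)],float)/4+[150,170]
so=np.array([(268,535),(428,422),(68,382),(33,402),(175,465),(228,28),(248,42),(32,130),(40,144)],float)/3.744+[175,90]
f=lambda q:np.r_[(proj(T,model(q))-to).ravel(),(proj(S,model(q))-so).ravel()]
r=least_squares(f,[.4,.1,-.1,0,1.45],loss='soft_l1')
print(r.x,np.rad2deg(r.x[2]));print(np.round(f(r.x).reshape(2,-1,2),1).tolist())
print(np.round(model(r.x),4))
np.save("q.npy",r.x)
E
```

```text
[ 0.54726617  0.10775413  0.22788039 -0.00960579  1.44957351] 13.056584521029208
[[[0.8, -0.9], [0.3, -2.0], [0.5, 4.6], [0.6, 4.7], [0.3, 0.9], [-0.1, -0.9], [0.0, -1.0], [-1.0, -1.0], [0.3, -0.3]], [[-2.7, -2.0], [0.0, -2.9], [-3.0, 1.4], [-3.6, 1.9], [-1.1, -0.4], [0.0, -1.6], [0.8, 0.0], [-1.8, -1.6], [2.1, 0.7]]]
[[ 0.4979 -0.0115  0.085 ]
 [ 0.644   0.0224  0.085 ]
 [ 0.4185  0.1274  0.13  ]
 [ 0.3903  0.1208  0.13  ]
 [ 0.4725  0.0805  0.067 ]
 [ 0.6018  0.2136  0.3009]
 [ 0.6071  0.1904  0.298 ]
 [ 0.4517  0.1788  0.3009]
 [ 0.4571  0.1556  0.298 ]]
```

```bash
python3 - <<'E'
import cv2
a=cv2.imread("pics/top0.png")[262:322,190:270];cv2.imwrite("pics/topd.png",cv2.resize(a,None,fx=9,fy=9,interpolation=cv2.INTER_CUBIC))
a=cv2.imread("pics/scene0.png")[170:220,175:235];cv2.imwrite("pics/scened.png",cv2.resize(a,None,fx=11,fy=11,interpolation=cv2.INTER_CUBIC))
E
```

```text
(no output)
```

View pics/topd.png

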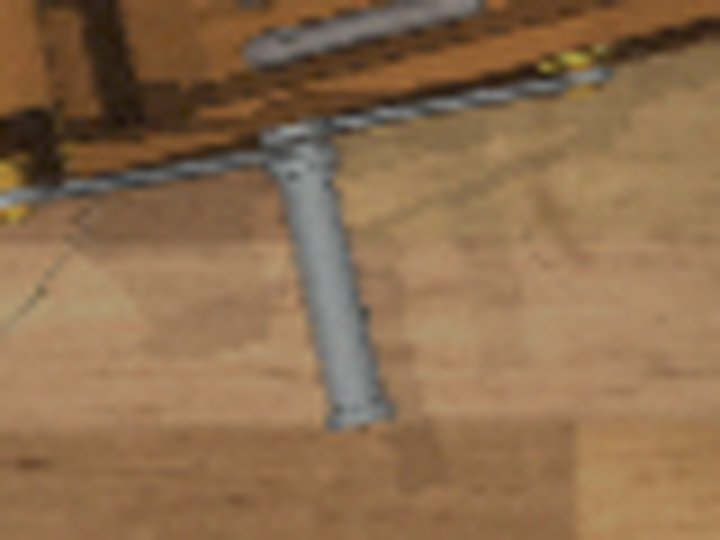

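View pics/scened.png

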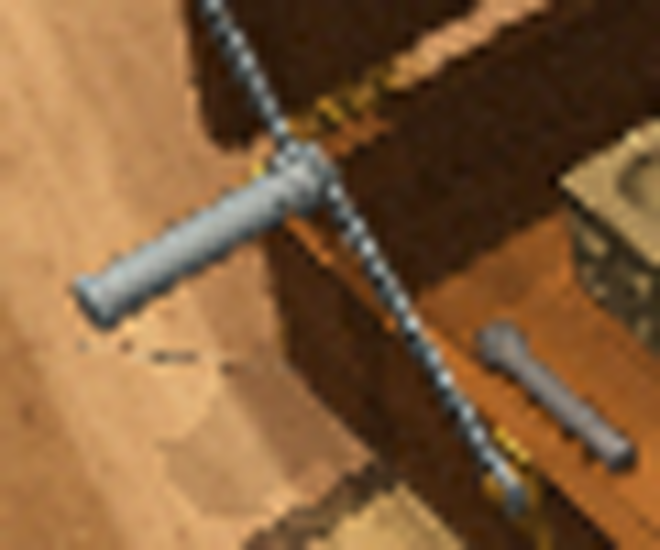

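```bash
python3 - <<'E'
from h import *
T=pickle.load(open("pics/top0.pkl","rb"));S=pickle.load(open("pics/scene0.pkl","rb"))
q=np.load("q.npy")
def tri(a,b):
    f=lambda X:np.r_[(proj(T,X[None])-a).ravel(),(proj(S,X[None])-b).ravel()]
    r=least_squares(f,[.42,.12,.13]);return r.x,r.fun
def toch(X):
    d=X[:2]-q[:2];c,s=np.cos(q[2]),np.sin(q[2]);return [c*d[0]+s*d[1],-s*d[0]+c*d[1],X[2]]
P=dict(outer=((362,415),(98,298)),inner=((302,155),(302,180)),pivot=((592,75),(517,495)))
for k,(a,b) in P.items():
    X,f=tri(np.array(a)/9+[190,262],np.array(b)/11+[175,170]);print(k,X.round(4),np.round(toch(X),4),f.round(1))
to=np.array([(593,350),(524,72)])/4+[150,170];so=np.array([(268,535),(428,422)])/3.744+[175,90]
for a,b in zip(to,so):
    X,f=tri(a,b);print(X.round(4),np.round(toch(X),4),f.round(1))
E
```

```text
outer [0.3994 0.1211 0.1326] [-0.141   0.0464  0.1326] [ 0.  -0.3 -0.4  0.1]
inner [0.4535 0.1345 0.1306] [-0.0853  0.0472  0.1306] [ 0.  -0.2 -0.3  0.1]
pivot [0.4733 0.0771 0.0649] [-0.079  -0.0132  0.0649] [ 0.1 -0.3 -0.4  0.1]
[ 0.4999 -0.0107  0.0727] [-0.0729 -0.1047  0.0727] [ 0.3 -1.4 -1.7  0.5]
[0.6432 0.0232 0.0724] [ 0.0744 -0.1041  0.0724] [ 0.1 -0.3 -0.4  0.1]
```

```bash
python3 - <<'E'
from h import *
T=pickle.load(open("pics/top0.pkl","rb"));S=pickle.load(open("pics/scene0.pkl","rb"))
def model(q):
    pv=q[3];a=q[4]
    hy,hz=.105,.085
    def L(r,d,x): return (x,hy-r*np.cos(a)+d*np.sin(a),hz+r*np.sin(a)+d*np.cos(a))
    by=pv+.0578;zb=.067+.063
    return chest2w(q,[(-.075,-.105,.073),(.075,-.105,.073),(-.150,by,zb),(-.079,pv,.067),
      L(.216,.012,.077),L(.216,-.012,.077),L(.216,.012,-.077),L(.216,-.012,-.077)])
to=np.array([(593,350),(524,72),(322,552.4),(413,395),(50,62),(108,50),(130,432),(185,415)],float)/4+[150,170]
so=np.array([(268,535),(428,422),(33.3,402),(175,465),(228,28),(248,42),(32,130),(40,144)],float)/3.744+[175,90]
f=lambda q:np.r_[(proj(T,model(q))-to).ravel(),(proj(S,model(q))-so).ravel()]
r=least_squares(f,[.55,.1,.2,0,1.45],loss='soft_l1')
print(r.x,np.rad2deg(r.x[2]));print(np.round(f(r.x).reshape(2,-1,2),1).tolist())
print(np.round(model(r.x),4))
np.save("q.npy",r.x)
E
```

```text
[ 0.54715486  0.10866108  0.23383715 -0.01015437  1.44500583] 13.397881903743999
[[[0.4, -0.8], [-0.3, -0.9], [0.4, 4.6], [0.9, 1.5], [-0.3, -0.6], [-0.1, -0.7], [-0.6, -0.9], [0.7, -0.2]], [[-2.2, 0.7], [-0.1, -0.4], [-3.6, 2.1], [-1.0, -0.4], [-0.2, -1.5], [0.6, 0.1], [-1.8, -1.3], [2.1, 0.9]]]
[[ 0.4985 -0.0109  0.073 ]
 [ 0.6444  0.0239  0.073 ]
 [ 0.3902  0.1203  0.13  ]
 [ 0.4727  0.0805  0.067 ]
 [ 0.6013  0.2139  0.3008]
 [ 0.6068  0.1907  0.2978]
 [ 0.4514  0.1782  0.3008]
 [ 0.457   0.155   0.2978]]
```

Call:
{"name": "play_rows", "arguments": {
  "plan": [
    [0, 0, 0, 0, 0, -4.5, 6],
    [0, 0, 0, 0, 0, -4.5, 4],
    [0, 0, 0, 0, 0, -4.5, 2.6],
    [0, 0, -0.164, 0, 0, 0, 2.6],
    [0, 0, -0.164, 0, 0, 0, 2.6],
    [0, 0, -0.164, 0, 0, 0, 2.6],
    [0, 0, 0, 0, 0, 0, 2.6]
  ]
}}

```text
time: 1.02
tool_pos: [0.1708, 0.6529, 0.3922]
tool_rot: [[-0.973, -0.232, -0.0], [-0.232, 0.973, -0.001], [0.0, -0.001, -1.0]]
contact_force: [-0.3, 0.0, 0.2]
opening: 0.299
```

```bash
cat >> h.py <<'E'
q=np.load("q.npy")
C=np.array([[np.cos(q[2]),-np.sin(q[2]),0],[np.sin(q[2]),np.cos(q[2]),0],[0,0,1]])  # chest axes columns
def tocH(X): return C.T@(np.asarray(X)-[q[0],q[1],0])
def toW(P): return C@np.asarray(P)+[q[0],q[1],0]
def st():
    from plant import sense
    s=sense();R=s["tool_rot"]
    print("t",round(s["time"],2),"chest pos mm",(tocH(s["tool_pos"])*1e3).round(1),"F chest",(C.T@s["contact_force"]).round(2),"open",round(s["opening"]*88.1,1),"J",s["joint_pos"].round(0))
    print("tool axes in chest\n",(C.T@R).round(3));return s
def delta(s,P,):
    d=toW(P)-s["tool_pos"];print("world",d.round(4),"tool cm",(s["tool_rot"].T@d*100).round(2))
E
python3 - <<'E'
from h import *
s=st();delta(s,[-.127,.047,.393]);delta(s,[-.127,.047,.2])
from scipy.spatial.transform import Rotation as Ro
# desired: tool y=chest y, z down tilted 6deg toward +x
a=np.deg2rad(6);z=np.array([np.sin(a),0,-np.cos(a)]);y=np.array([0,1,0]);x=np.cross(y,z)
D=C@np.stack([x,y,z],1);print(Ro.from_matrix(s["tool_rot"].T@D).as_rotvec())
E
```

```text
t 1.02 chest pos mm [-240.1  616.6  392.2] F chest [-0.28  0.11  0.24] open 26.4 J [ 73.  12.  81.  -0.  86. -30.]
tool axes in chest
 [[-1.    -0.001 -0.   ]
 [-0.001  1.    -0.001]
 [ 0.    -0.001 -1.   ]]
world [ 0.242  -0.5279  0.0008] tool cm [-1.127e+01 -5.697e+01 -4.000e-02]
world [ 0.242  -0.5279 -0.1922] tool cm [-11.28 -56.95  19.26]
[-0.00072603 -0.10513004  0.00060163]
```

Call:
{"name": "play_rows", "arguments": {
  "plan": [
    [0, 0, 0, -0.94, -4.75, 0, 2.6],
    [0, 0, 0, -0.94, -4.75, 0, 2.6],
    [0, 0, 0, -0.94, -4.75, 0, 2.6],
    [0, 0, 0, -0.94, -4.75, 0, 2.6],
    [0, 0, 0, -0.94, -4.75, 0, 2.6],
    [0, 0, 0, -0.94, -4.75, 0, 2.6],
    [0, 0, 0, -0.94, -4.75, 0, 2.6],
    [0, 0, 0, -0.94, -4.75, 0, 2.6],
    [0, 0, 0, -0.94, -4.75, 0, 2.6],
    [0, 0, 0, -0.94, -4.75, 0, 2.6],
    [0, 0, 0, -0.94, -4.75, 0, 2.6],
    [0, 0, 0, -0.94, -4.75, 0, 2.6]
  ]
}}

```text
time: 2.52
tool_pos: [0.4141, 0.1238, 0.3928]
tool_rot: [[-0.973, -0.231, 0.001], [-0.231, 0.973, 0.0], [-0.001, 0.0, -1.0]]
contact_force: [-0.0, 0.4, -0.2]
opening: 0.296
```

Call:
{"name": "play_rows", "arguments": {
  "plan": [
    [0, -0.105, 0, 0, 0, 0, 2.6],
    [0, 0, 0, 0, 0, 0, 2.6],
    [0, 0, 0, 0, 0, 0, 2.6]
  ]
}}

```text
time: 2.9
tool_pos: [0.4136, 0.1256, 0.3929]
tool_rot: [[-0.967, -0.233, 0.101], [-0.232, 0.972, 0.025], [-0.104, 0.0, -0.995]]
contact_force: [0.3, 1.3, -0.1]
opening: 0.293
```

```bash
python3 - <<'E'
from h import *
import cv2
from plant import read_camera
s=st();delta(s,[-.127,.047,.2]);delta(s,[-.127,.047,.132])
c=read_camera("wrist");pickle.dump(c,open("pics/w1.pkl","wb"))
cv2.imwrite("pics/w1.png",cv2.cvtColor(c["frame"],cv2.COLOR_RGB2BGR))
print(proj(c,np.array([toW(p) for p in [(-.141,.0475,.1315),(-.085,.0475,.1315),(-.127,.047,.13)]])))
E
```

```text
t 2.9 chest pos mm [-126.    47.4  392.9] F chest [ 0.6   1.19 -0.14] open 25.8 J [ 14. -19. 111.   0.  82. -90.]
tool axes in chest
 [[-0.995 -0.002  0.104]
 [-0.002  1.     0.   ]
 [-0.104  0.    -0.995]]
world [-0.0009 -0.0006 -0.1929] tool cm [ 2.1  -0.04 19.17]
world [-0.0009 -0.0006 -0.2609] tool cm [ 2.81 -0.04 25.94]
[[275.35639742 134.63338193]
 [275.23582493 186.66052375]
 [274.83979877 147.86713896]]
```

View pics/w1.png

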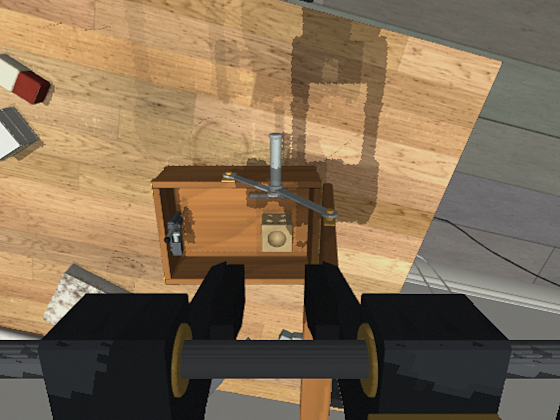

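Call:
{"name": "play_rows", "arguments": {
  "plan": [
    [0, 0, 0, 0.42, 0, 3.8, 2.6],
    [0, 0, 0, 0.42, 0, 3.8, 2.6],
    [0, 0, 0, 0.42, 0, 3.8, 2.6],
    [0, 0, 0, 0.42, 0, 3.8, 2.6],
    [0, 0, 0, 0.42, 0, 3.8, 2.6],
    [0, 0, 0, 0.25, 0, 2.3, 2.6],
    [0, 0, 0, 0.25, 0, 2.3, 2.6],
    [0, 0, 0, 0.25, 0, 2.3, 2.6],
    [0, 0, 0, 0, 0, 0, 2.6],
    [0, 0, 0, 0, 0, 0, 2.6]
  ]
}}

```text
time: 4.2
tool_pos: [0.4132, 0.1255, 0.1328]
tool_rot: [[-0.967, -0.235, 0.102], [-0.233, 0.972, 0.025], [-0.105, 0.0, -0.994]]
contact_force: [-0.9, -0.2, 1.0]
opening: 0.29
```

```bash
python3 - <<'E'
from h import *
import cv2
from plant import read_camera
s=st()
for n in ("wrist","scene"):
    c=read_camera(n);f=cv2.cvtColor(c["frame"],cv2.COLOR_RGB2BGR)
    if n=="scene": f=cv2.resize(f[90:240,140:340],(800,600),interpolation=cv2.INTER_CUBIC)
    cv2.imwrite(f"pics/{n}2.png",f)
E
```

```text
t 4.2 chest pos mm [-126.4   47.4  132.8] F chest [-0.96 -0.02  1.  ] open 25.6 J [ 14.  -9. 131.  -0.  51. -90.]
tool axes in chest
 [[-0.994 -0.003  0.105]
 [-0.003  1.     0.   ]
 [-0.105  0.    -0.994]]
```

View pics/wrist2.png

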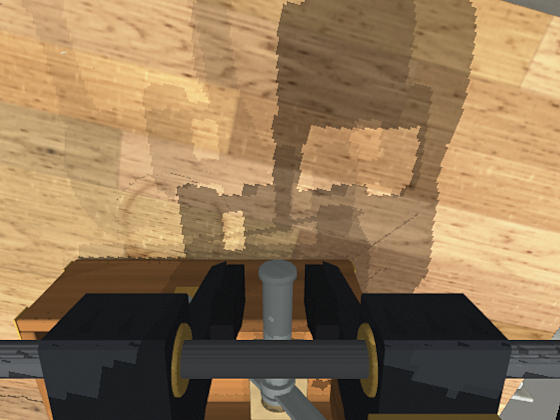

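View pics/scene2.png

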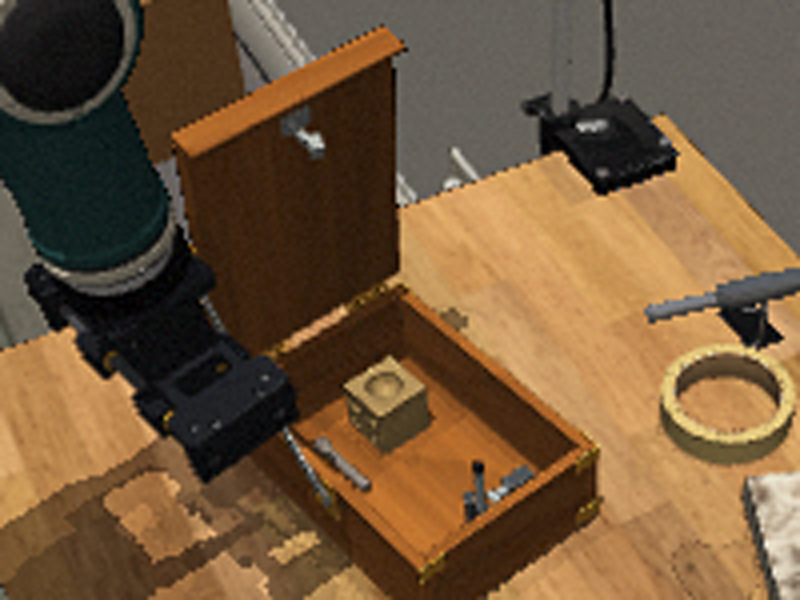

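Call:
{"name": "play_rows", "arguments": {
  "plan": [
    [0, 0, 0, 0, -0.35, 0, 2.6],
    [0, 0, 0, 0, -0.35, 0, 2.6],
    [0, 0, 0, 0, -0.2, -0.2, 2.6],
    [0, 0, 0, 0, -0.22, -0.2, 2.6],
    [0, 0, 0, 0, -0.25, -0.2, 2.6],
    [0, 0, 0, 0, -0.25, -0.18, 2.6],
    [0, 0, 0, 0, -0.28, -0.18, 2.6],
    [0, 0, 0, 0, -0.28, -0.16, 2.6],
    [0, 0, 0, 0, -0.28, -0.15, 2.6],
    [0, 0, 0, 0, -0.3, -0.14, 2.6],
    [0, 0, 0, 0, -0.3, -0.13, 2.6],
    [0, 0, 0, 0, 0, 0, 2.6]
  ]
}}

```text
time: 5.8
tool_pos: [0.418, 0.0943, 0.1473]
tool_rot: [[-0.967, -0.234, 0.101], [-0.233, 0.972, 0.024], [-0.104, -0.001, -0.995]]
contact_force: [0.8, 0.9, 0.6]
opening: 0.296
```

```bash
python3 - <<'E'
from h import *
import cv2
from plant import read_camera
s=st()
for n in ("wrist","scene"):
    c=read_camera(n);f=cv2.cvtColor(c["frame"],cv2.COLOR_RGB2BGR)
    if n=="scene": f=cv2.resize(f[90:240,140:340],(800,600),interpolation=cv2.INTER_CUBIC)
    cv2.imwrite(f"pics/{n}3.png",f)
E
```

```text
t 5.8 chest pos mm [-129.    16.   147.3] F chest [0.96 0.65 0.64] open 26.1 J [  9. -10. 131.   1.  54. -95.]
tool axes in chest
 [[-0.995 -0.002  0.104]
 [-0.002  1.    -0.   ]
 [-0.104 -0.001 -0.995]]
```

View pics/wrist3.png

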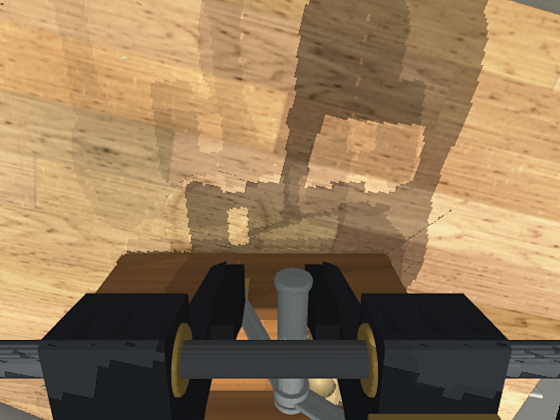

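View pics/scene3.png

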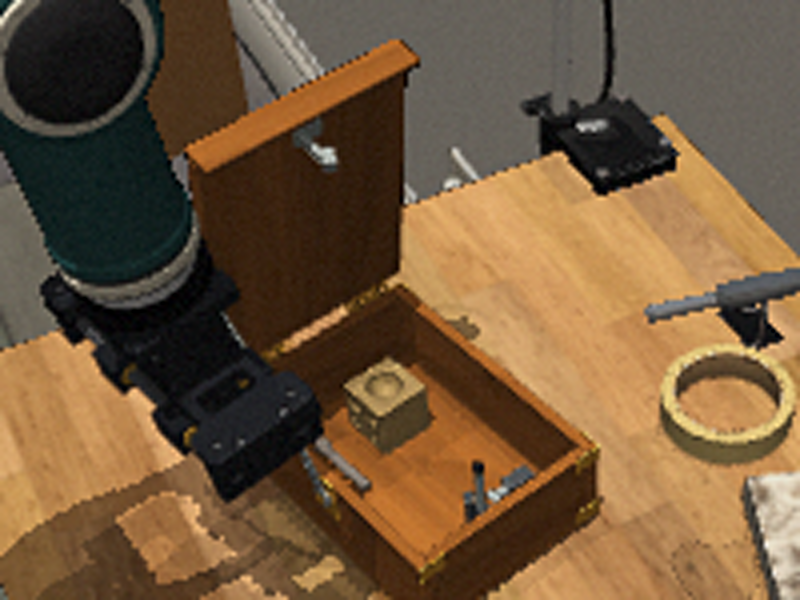

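Call:
{"name": "play_rows", "arguments": {
  "plan": [
    [0, 0, 0, 0, 0.3, 0, 2.6],
    [0, 0, 0, 0, 0.3, 0, 3.2],
    [0, 0, 0, 0, 0, -2, 3.2],
    [0, 0, 0, 0, 0, -4, 3.2],
    [0, 0, 0, 0, 0, -5, 3],
    [0, 0, 0, 0, 0, -5, 2],
    [0, 0, 0, 0, 0, -5, 1],
    [0, 0, 0, 0, 0, -4, 0],
    [0, 0.105, 0, 0, 0, 0, 0],
    [0, 0, 0, 0, 0, 0, 0]
  ]
}}

```text
time: 7.15
tool_pos: [0.3921, 0.0948, 0.396]
tool_rot: [[-0.972, -0.234, -0.0], [-0.234, 0.972, -0.0], [0.0, -0.0, -1.0]]
contact_force: [0.1, -0.4, -0.7]
opening: 0.007
```

```bash
python3 - <<'E'
from h import *
import cv2
from plant import read_camera
s=st();delta(s,[0,.20,.40])
for n in ("wrist","scene","top"):
    c=read_camera(n);f=cv2.cvtColor(c["frame"],cv2.COLOR_RGB2BGR)
    pickle.dump(c,open(f"pics/{n}4.pkl","wb"))
    if n=="scene": f=cv2.resize(f[90:240,140:340],(800,600),interpolation=cv2.INTER_CUBIC)
    if n=="top": f=cv2.resize(f[170:320,150:310],(640,600),interpolation=cv2.INTER_CUBIC)
    cv2.imwrite(f"pics/{n}4.png",f)
E
```

```text
t 7.15 chest pos mm [-154.1   22.5  396. ] F chest [-0.03 -0.41 -0.69] open 0.6 J [ 10. -19. 110.  -0.  88. -93.]
tool axes in chest
 [[-1.    -0.003 -0.   ]
 [-0.003  1.    -0.   ]
 [ 0.    -0.    -1.   ]]
world [0.1088 0.2084 0.004 ] tool cm [-15.46  17.71  -0.41]
```

View pics/scene4.png

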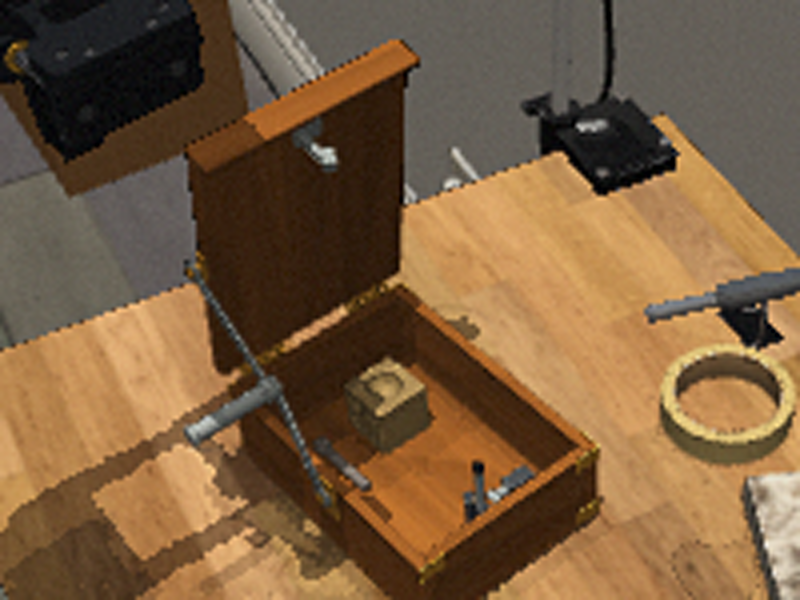

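View pics/wrist4.png

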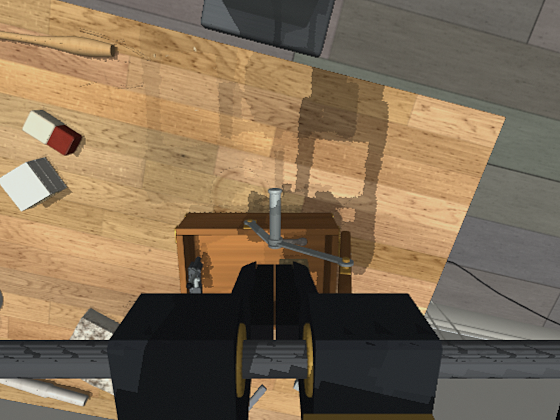

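View pics/top4.png

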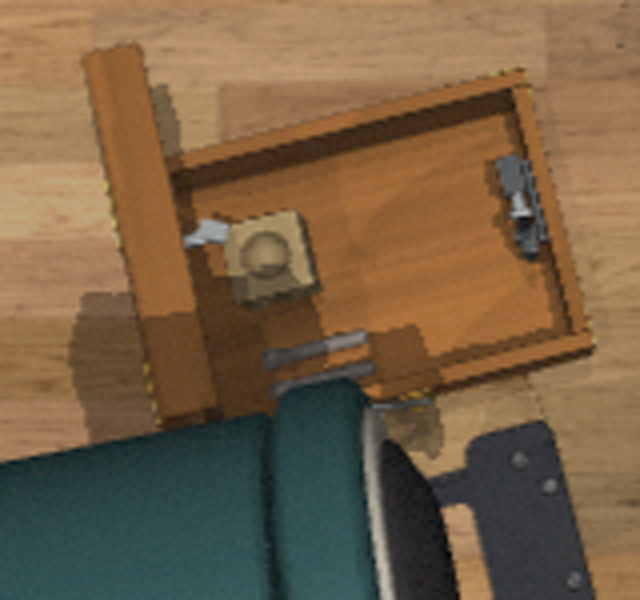

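Call:
{"name": "play_rows", "arguments": {
  "plan": [
    [0, 0, 0, -3.9, 2.9, 0, 0],
    [0, 0, 0, -3.9, 2.9, 0, 0],
    [0, 0, 0, -3.9, 2.9, 0, 0],
    [0, 0, 0, -3.8, 2.9, 0, 0],
    [0, 0, 0, 0, 0, 3.5, 0],
    [0, 0, 0, 0, 0, 3.5, 0],
    [0, 0, 0, 0, 0, 3.0, 0],
    [0, 0, 0, 0, 0, 0, 0]
  ]
}}

```text
time: 8.3
tool_pos: [0.5126, 0.2426, 0.2924]
tool_rot: [[-0.972, -0.234, -0.006], [-0.234, 0.972, -0.003], [0.007, -0.001, -1.0]]
contact_force: [-1.3, -0.5, 1.9]
opening: 0.001
```

```bash
python3 - <<'E'
from h import *
import cv2
from plant import read_camera
W=pickle.load(open("pics/wrist4.pkl","rb"));S=pickle.load(open("pics/scene4.pkl","rb"))
r=least_squares(lambda X:np.r_[(proj(W,X[None])-[275,191]).ravel(),(proj(S,X[None])-[188.7,198.2]).ravel()],[.4,.1,.14]);print("bar",tocH(r.x).round(4),r.fun.round(1))
s=st();delta(s,[0,.1,.293])
for n in ("wrist","scene","top"):
    c=read_camera(n);f=cv2.cvtColor(c["frame"],cv2.COLOR_RGB2BGR)
    if n=="scene": f=cv2.resize(f[90:240,140:340],(800,600),interpolation=cv2.INTER_CUBIC)
    cv2.imwrite(f"pics/{n}5.png",f)
E
```

```text
bar [-0.1392  0.0222  0.1469] [-0.   0.2 -0.4  0.3]
t 8.3 chest pos mm [ -2.6 138.3 292.4] F chest [-1.34 -0.19  1.86] open 0.1 J [ 23.   3. 103.  -0.  75. -81.]
tool axes in chest
 [[-1.    -0.002 -0.007]
 [-0.002  1.    -0.001]
 [ 0.007 -0.001 -1.   ]]
world [ 0.0114 -0.0367  0.0006] tool cm [-0.25 -3.83 -0.06]
```

View pics/scene5.png

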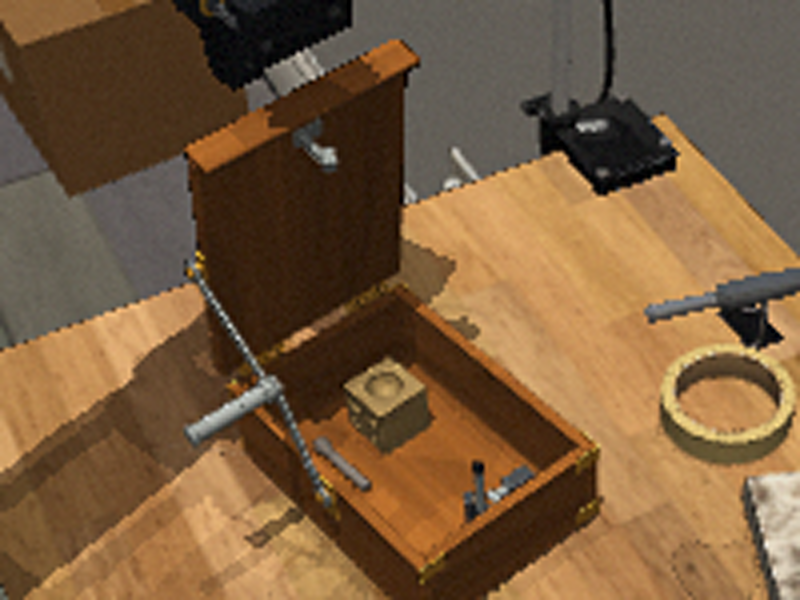

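View pics/wrist5.png

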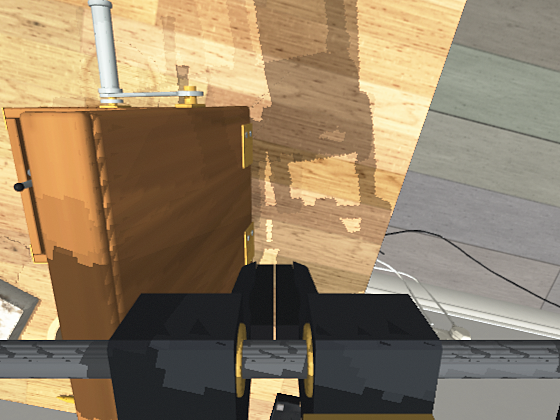

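Call:
{"name": "play_rows", "arguments": {
  "plan": [
    [0, 0, 0, 0, -1.5, 0, 0],
    [0, 0, 0, 0, -1, 0, 0],
    [0, 0, 0, 0, -0.5, 0, 0],
    [0, 0, 0, 0, -0.3, 0, 0],
    [0, 0, 0, 0, -0.3, 0, 0],
    [0, 0, 0, 0, -0.2, 0, 0],
    [0, 0, 0, 0, 0, 0, 0]
  ]
}}

```text
time: 9.32
tool_pos: [0.5238, 0.2067, 0.296]
tool_rot: [[-0.972, -0.234, -0.0], [-0.234, 0.972, -0.0], [0.0, -0.0, -1.0]]
contact_force: [0.5, 0.4, 0.6]
opening: 0.002
```

```bash
cat > path.py <<'E'
from h import *
def tcp(a,r,h=.0175): return np.array([.105-r*np.cos(a)+.012*np.sin(a)+h,.085+r*np.sin(a)+.012*np.cos(a)+.019])
E
python3 - <<'E'
from path import *
from plant import read_camera
import cv2
s=st()
c=read_camera("scene");f=cv2.resize(cv2.cvtColor(c["frame"],cv2.COLOR_RGB2BGR)[90:240,140:340],(800,600),interpolation=cv2.INTER_CUBIC);cv2.imwrite("pics/s6.png",f)
p=None
for a in np.arange(1.39,-.06,-.06):
    n=tcp(a,.195);print(round(a,2),(n*1e3).round(1),None if p is None else ((n-p)*100).round(2)); p=n
E
```

```text
t 9.32 chest pos mm [  0.  100.7 296. ] F chest [0.55 0.33 0.64] open 0.2 J [ 19.   2. 103.   0.  75. -85.]
tool axes in chest
 [[-1.    -0.002 -0.   ]
 [-0.002  1.    -0.   ]
 [ 0.    -0.    -1.   ]]
1.39 [ 99.2 298. ] None
1.33 [ 87.7 296.2] [-1.16 -0.17]
1.27 [ 76.2 293.8] [-1.15 -0.24]
1.21 [ 64.9 290.7] [-1.13 -0.31]
1.15 [ 53.8 286.9] [-1.11 -0.38]
1.09 [ 43.  282.4] [-1.08 -0.44]
1.03 [ 32.4 277.4] [-1.06 -0.51]
0.97 [ 22.2 271.6] [-1.02 -0.57]
0.91 [ 12.3 265.3] [-0.99 -0.63]
0.85 [  2.8 258.4] [-0.95 -0.69]
0.79 [ -6.2 251. ] [-0.9  -0.75]
0.73 [-14.8 243. ] [-0.86 -0.8 ]
0.67 [-22.9 234.5] [-0.81 -0.85]
0.61 [-30.5 225.5] [-0.76 -0.9 ]
0.55 [-37.5 216.2] [-0.7  -0.94]
0.49 [-43.9 206.4] [-0.64 -0.98]
0.43 [-49.7 196.2] [-0.58 -1.02]
0.37 [-55.  185.7] [-0.52 -1.05]
0.31 [-59.5 174.9] [-0.46 -1.08]
0.25 [-63.5 163.9] [-0.39 -1.1 ]
0.19 [-66.7 152.6] [-0.33 -1.13]
0.13 [-69.3 141.2] [-0.26 -1.14]
0.07 [-71.2 129.6] [-0.19 -1.16]
0.01 [-72.4 117.9] [-0.12 -1.17]
-0.05 [-72.9 106.2] [-0.05 -1.17]
```

View pics/s6.png

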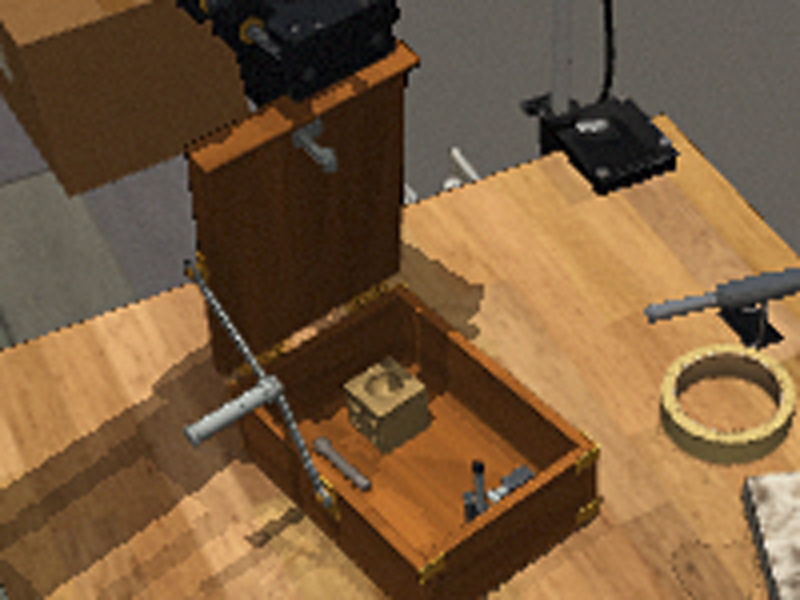

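Call:
{"name": "play_rows", "arguments": {
  "plan": [
    [0, 0, 0, 0, -0.3, 0, 0],
    [0, 0, 0, 0, -0.4, 0, 0],
    [0, 0, 0, 0, -0.5, 0.1, 0],
    [0, 0, 0, 0, -0.55, 0.12, 0],
    [0, 0, 0, 0, -0.55, 0.12, 0]
  ]
}}

```text
time: 10.0
tool_pos: [0.5294, 0.1839, 0.293]
tool_rot: [[-0.972, -0.234, 0.0], [-0.234, 0.972, 0.0], [-0.0, -0.0, -1.0]]
contact_force: [-1.3, 2.1, 2.0]
opening: 0.004
```

```bash
python3 - <<'E'
from path import *
from plant import read_camera
import cv2
s=st()
c=read_camera("scene");f=cv2.resize(cv2.cvtColor(c["frame"],cv2.COLOR_RGB2BGR)[90:240,140:340],(800,600),interpolation=cv2.INTER_CUBIC);cv2.imwrite("pics/s7.png",f)
E
```

```text
t 10.0 chest pos mm [1.00e-01 7.73e+01 2.93e+02] F chest [-0.75  2.34  2.02] open 0.3 J [ 17.   2. 104.  -0.  75. -87.]
tool axes in chest
 [[-1.    -0.002  0.   ]
 [-0.002  1.    -0.   ]
 [-0.    -0.    -1.   ]]
```

View pics/s7.png

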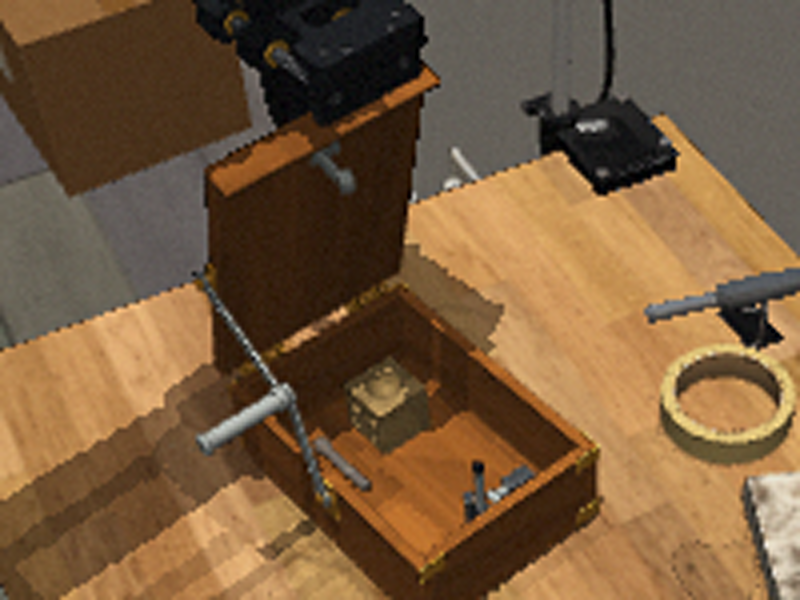

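Call:
{"name": "play_rows", "arguments": {
  "plan": [
    [0, 0, 0, 0, -0.56, 0.15, 0],
    [0, 0, 0, 0, -0.56, 0.16, 0],
    [0, 0, 0, 0, -0.56, 0.18, 0],
    [0, 0, 0, 0, -0.55, 0.2, 0],
    [0, 0, 0, 0, -0.54, 0.22, 0],
    [0, 0, 0, 0, -0.54, 0.23, 0],
    [0, 0, 0, 0, -0.53, 0.25, 0],
    [0, 0, 0, 0, -0.53, 0.26, 0],
    [0, 0, 0, 0, -0.51, 0.28, 0],
    [0, 0, 0, 0, -0.51, 0.29, 0],
    [0, 0, 0, 0, -0.5, 0.31, 0],
    [0, 0, 0, 0, -0.49, 0.32, 0]
  ]
}}

```text
time: 11.55
tool_pos: [0.5442, 0.1219, 0.2639]
tool_rot: [[-0.972, -0.234, -0.0], [-0.234, 0.972, -0.0], [0.0, -0.0, -1.0]]
contact_force: [0.6, 1.5, 0.8]
opening: 0.008
```

```bash
python3 - <<'E'
from path import *
from plant import read_camera
import cv2
s=st()
c=read_camera("scene");f=cv2.resize(cv2.cvtColor(c["frame"],cv2.COLOR_RGB2BGR)[90:240,140:340],(800,600),interpolation=cv2.INTER_CUBIC);cv2.imwrite("pics/s8.png",f)
E
```

```text
t 11.55 chest pos mm [1.000e-01 1.350e+01 2.639e+02] F chest [0.98 1.3  0.82] open 0.7 J [ 10.   2. 106.  -0.  72. -93.]
tool axes in chest
 [[-1.    -0.002 -0.   ]
 [-0.002  1.    -0.   ]
 [ 0.    -0.    -1.   ]]
```

View pics/s8.png

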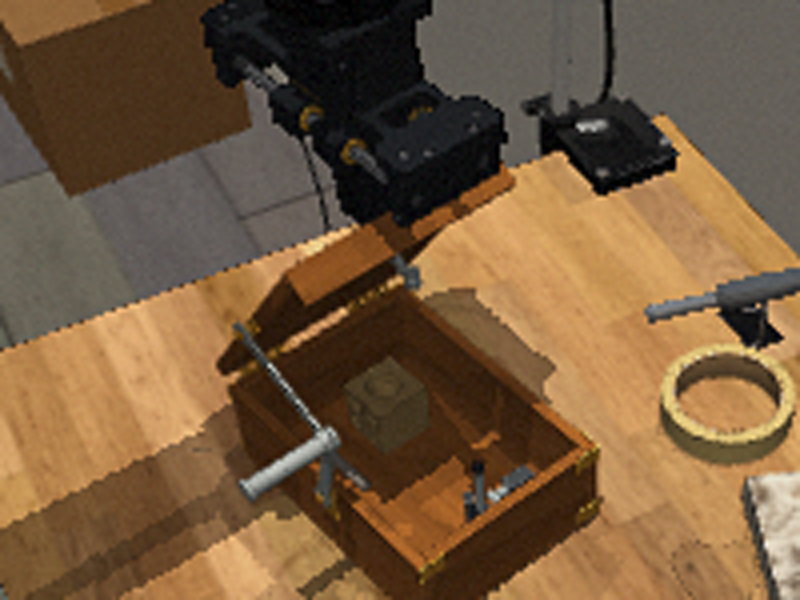

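Call:
{"name": "play_rows", "arguments": {
  "plan": [
    [0, 0, 0, 0, -0.48, 0.34, 0],
    [0, 0, 0, 0, -0.47, 0.36, 0],
    [0, 0, 0, 0, -0.46, 0.37, 0],
    [0, 0, 0, 0, -0.45, 0.38, 0],
    [0, 0, 0, 0, -0.43, 0.4, 0],
    [0, 0, 0, 0, -0.43, 0.41, 0],
    [0, 0, 0, 0, -0.41, 0.42, 0],
    [0, 0, 0, 0, -0.4, 0.43, 0],
    [0, 0, 0, 0, -0.38, 0.45, 0],
    [0, 0, 0, 0, -0.38, 0.46, 0],
    [0, 0, 0, 0, -0.36, 0.47, 0],
    [0, 0, 0, 0, -0.35, 0.48, 0]
  ]
}}

```text
time: 13.1
tool_pos: [0.5559, 0.0734, 0.2141]
tool_rot: [[-0.972, -0.234, -0.0], [-0.234, 0.972, -0.0], [0.0, -0.0, -1.0]]
contact_force: [1.1, 0.9, 0.0]
opening: 0.003
```

Call:
{"name": "play_rows", "arguments": {
  "plan": [
    [0, 0, 0, 0, -0.35, 0.48, 0],
    [0, 0, 0, 0, -0.35, 0.48, 0],
    [0, 0, 0, 0, -0.35, 0.49, 0],
    [0, 0, 0, 0, -0.35, 0.5, 0],
    [0, 0, 0, 0, -0.33, 0.5, 0],
    [0, 0, 0, 0, -0.33, 0.5, 0],
    [0, 0, 0, 0, -0.3, 0.5, 0],
    [0, 0, 0, 0, -0.3, 0.5, 0],
    [0, 0, 0, 0, -0.28, 0.5, 0],
    [0, 0, 0, 0, -0.28, 0.5, 0]
  ]
}}

```text
time: 14.35
tool_pos: [0.5634, 0.0422, 0.1647]
tool_rot: [[-0.972, -0.234, -0.0], [-0.234, 0.972, -0.0], [0.0, -0.0, -1.0]]
contact_force: [1.0, 0.0, -0.2]
opening: 0.002
```

```bash
python3 - <<'E'
from path import *
from plant import read_camera
import cv2
s=st();delta(s,[0,-.085,.163])
c=read_camera("scene");f=cv2.resize(cv2.cvtColor(c["frame"],cv2.COLOR_RGB2BGR)[90:240,140:340],(800,600),interpolation=cv2.INTER_CUBIC);cv2.imwrite("pics/s9.png",f)
E
```

```text
t 14.35 chest pos mm [  0.4 -68.4 164.7] F chest [ 0.94 -0.19 -0.19] open 0.2 J [   2.    8.  111.   -0.   61. -102.]
tool axes in chest
 [[-1.    -0.002 -0.   ]
 [-0.002  1.    -0.   ]
 [ 0.    -0.    -1.   ]]
world [ 0.0034 -0.0162 -0.0017] tool cm [ 0.05 -1.66  0.17]
```

View pics/s9.png

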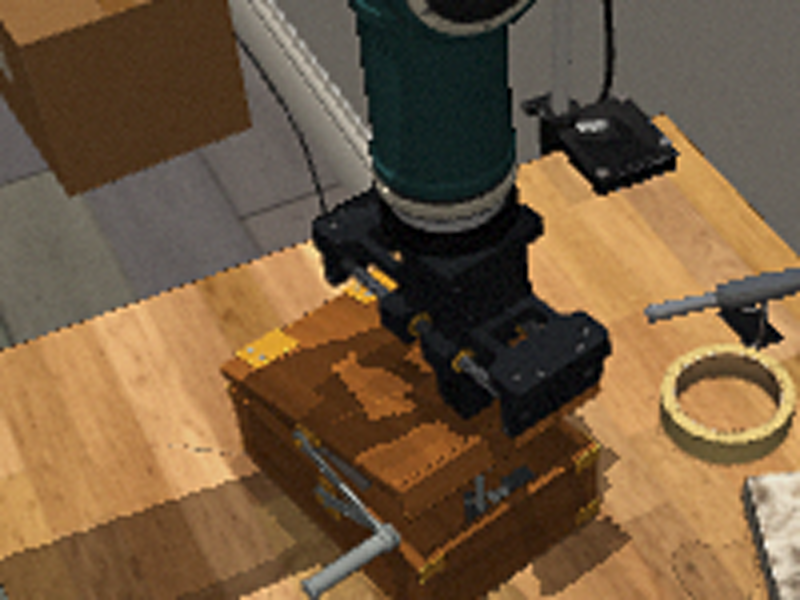

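Call:
{"name": "play_rows", "arguments": {
  "plan": [
    [-0.035, 0, 0, 0, 0, -0.6, 0],
    [-0.035, 0, 0, 0, 0, -0.3, 0],
    [0, 0, 0, 0, -1.0, 0, 0],
    [0, 0, 0, 0, -1.0, 0, 0],
    [0, 0, 0, 0, 0, 0, 0],
    [0, 0, 0, 0, 0, 0.3, 0],
    [0, 0, 0, 0, 0, 0.3, 0],
    [0, 0, 0, 0, 0, 0.3, 0],
    [0, 0, 0, 0, 0, 0.3, 0],
    [0, 0, 0, 0, 0, 0, 0]
  ]
}}

```text
time: 15.65
tool_pos: [0.5675, 0.0238, 0.1602]
tool_rot: [[-0.972, -0.234, -0.017], [-0.234, 0.97, 0.068], [0.001, 0.07, -0.998]]
contact_force: [-0.0, -0.3, -0.8]
opening: 0.001
```

```bash
python3 - <<'E'
from path import *
from plant import read_camera
import cv2
s=st()
for n in ("scene","wrist"):
    c=read_camera(n);f=cv2.cvtColor(c["frame"],cv2.COLOR_RGB2BGR)
    if n=="scene": f=cv2.resize(f[140:260,180:340],(800,600),interpolation=cv2.INTER_CUBIC)
    cv2.imwrite(f"pics/{n}10.png",f)
E
```

```text
t 15.65 chest pos mm [  0.2 -87.3 160.2] F chest [-0.07 -0.28 -0.82] open 0.1 J [  -2.    9.  110.    4.   62. -108.]
tool axes in chest
 [[-1.    -0.002 -0.001]
 [-0.003  0.998  0.07 ]
 [ 0.001  0.07  -0.998]]
```

View pics/scene10.png

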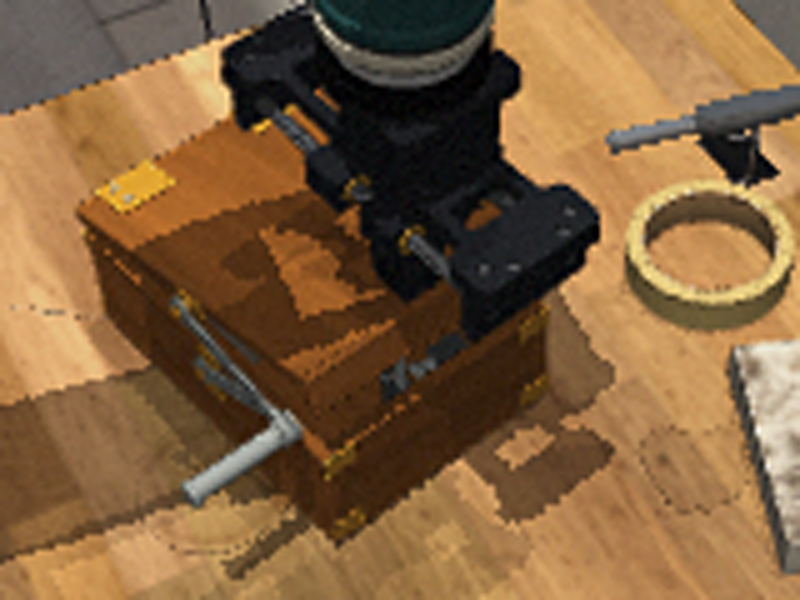

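View pics/wrist10.png

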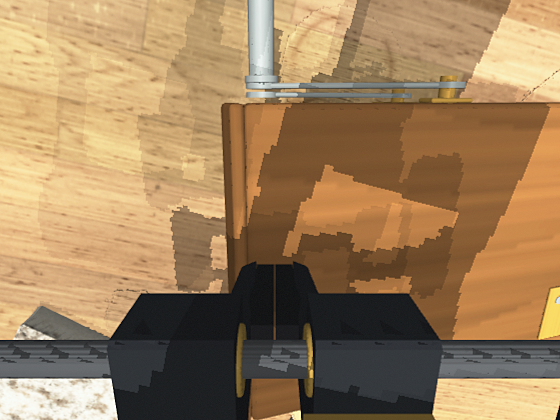

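Call:
{"name": "play_rows", "arguments": {
  "plan": [
    [0, 0, 0, 0, 0, 0.3, 0],
    [0, 0, 0, 0, 0, 0.3, 0],
    [0, 0, 0, 0, 0, 0.3, 0],
    [0, 0, 0, 0, 0, 0.3, 0]
  ]
}}

```text
time: 16.25
tool_pos: [0.5676, 0.0245, 0.1484]
tool_rot: [[-0.972, -0.233, -0.017], [-0.234, 0.97, 0.068], [0.0, 0.07, -0.998]]
contact_force: [0.5, 0.2, 0.1]
opening: 0.008
```

Call:
{"name": "play_rows", "arguments": {
  "plan": [
    [0, 0, 0, 0, 0, 0.2, 0],
    [0, 0, 0, 0, 0, 0.2, 0],
    [0, 0, 0, 0, 0, 0.2, 0]
  ]
}}

```text
time: 16.62
tool_pos: [0.5676, 0.0249, 0.1425]
tool_rot: [[-0.972, -0.233, -0.016], [-0.234, 0.97, 0.068], [-0.0, 0.07, -0.998]]
contact_force: [-0.2, 0.5, -0.1]
opening: 0.005
```

Call:
{"name": "play_rows", "arguments": {
  "plan": [
    [0, 0, 0, 0, 0, 0.2, 0],
    [0, 0, 0, 0, 0, 0.2, 0]
  ]
}}

```text
time: 16.88
tool_pos: [0.5678, 0.0248, 0.1393]
tool_rot: [[-0.972, -0.234, -0.016], [-0.234, 0.97, 0.067], [-0.0, 0.069, -0.998]]
contact_force: [-1.7, -3.2, 5.0]
opening: 0.01
```

Call:
{"name": "play_rows", "arguments": {
  "plan": [
    [0, 0, 0, 0, 0, 0.1, 0],
    [0, 0, 0, 0, 0, 0.1, 0]
  ]
}}

```text
time: 17.12
tool_pos: [0.5679, 0.0249, 0.1371]
tool_rot: [[-0.972, -0.234, -0.015], [-0.234, 0.97, 0.067], [-0.001, 0.069, -0.998]]
contact_force: [0.0, -3.4, 5.2]
opening: 0.001
```

Call:
{"name": "play_rows", "arguments": {
  "plan": [
    [0, 0, 0, 0, 0, 0.1, 0],
    [0, 0, 0, 0, 0, 0.1, 0],
    [0, 0, 0, 0, 0, 0.1, 0]
  ]
}}

```text
time: 17.5
tool_pos: [0.568, 0.0254, 0.1339]
tool_rot: [[-0.972, -0.234, -0.015], [-0.234, 0.97, 0.068], [-0.001, 0.069, -0.998]]
contact_force: [0.3, -3.6, 4.4]
opening: 0.002
```

Call:
{"name": "play_rows", "arguments": {
  "plan": [
    [0, 0, 0, 0, 0, 0.1, 0],
    [0, 0, 0, 0, 0, 0.1, 0],
    [0, 0, 0, 0, 0, 0.1, 0]
  ]
}}

```text
time: 17.88
tool_pos: [0.5678, 0.0257, 0.1308]
tool_rot: [[-0.972, -0.233, -0.015], [-0.234, 0.97, 0.068], [-0.001, 0.07, -0.998]]
contact_force: [0.7, -3.5, 5.0]
opening: 0.004
```

Call:
{"name": "play_rows", "arguments": {
  "plan": [
    [0, 0, 0, 0, 0, 0.1, 0],
    [0, 0, 0, 0, 0, 0.1, 0]
  ]
}}

```text
time: 18.12
tool_pos: [0.5678, 0.0256, 0.1292]
tool_rot: [[-0.972, -0.234, -0.015], [-0.234, 0.97, 0.068], [-0.001, 0.069, -0.998]]
contact_force: [-0.8, -5.2, 9.6]
opening: 0.004
```

```bash
python3 - <<'E'
from path import *
from plant import read_camera
import cv2
s=st()
c=read_camera("scene");f=cv2.resize(cv2.cvtColor(c["frame"],cv2.COLOR_RGB2BGR)[140:260,180:340],(800,600),interpolation=cv2.INTER_CUBIC);cv2.imwrite("pics/s11.png",f)
E
```

```text
t 18.12 chest pos mm [  0.9 -85.6 129.2] F chest [-1.97 -4.88  9.57] open 0.4 J [  -2.   11.  112.    4.   59. -108.]
tool axes in chest
 [[-1.    -0.002  0.001]
 [-0.002  0.998  0.069]
 [-0.001  0.069 -0.998]]
```

View pics/s11.png

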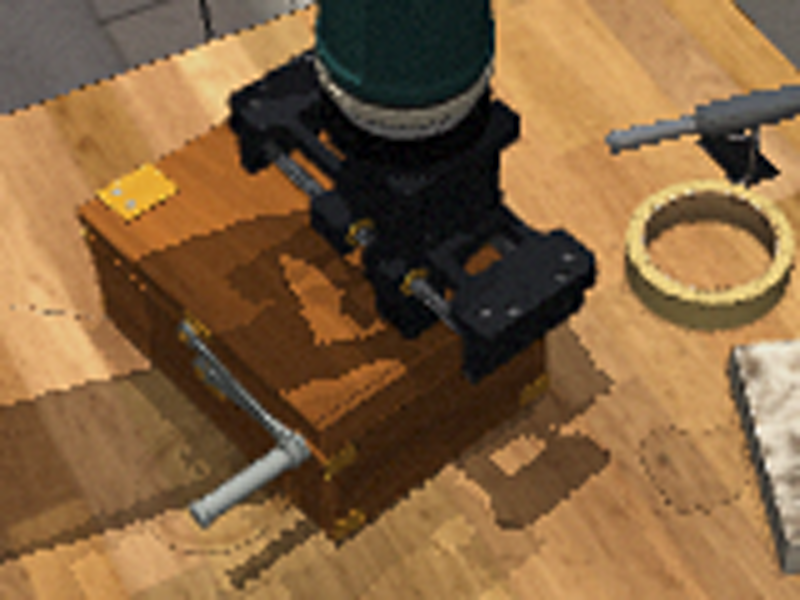

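Call:
{"name": "play_rows", "arguments": {
  "plan": [
    [0, 0, 0, 0, -0.05, 0.05, 0],
    [0, 0, 0, 0, -0.03, 0.05, 0]
  ]
}}

```text
time: 18.42
tool_pos: [0.5679, 0.0255, 0.1285]
tool_rot: [[-0.972, -0.233, -0.016], [-0.234, 0.97, 0.069], [-0.001, 0.07, -0.998]]
contact_force: [-0.3, -2.6, 9.1]
opening: 0.004
```

Call:
{"name": "play_rows", "arguments": {
  "plan": [
    [0, 0, 0, 0, -0.03, 0.08, 0],
    [0, 0, 0, 0, -0.02, 0.08, 0]
  ]
}}

```text
time: 18.68
tool_pos: [0.5679, 0.0253, 0.127]
tool_rot: [[-0.972, -0.233, -0.016], [-0.234, 0.97, 0.069], [-0.001, 0.071, -0.997]]
contact_force: [-0.3, -1.7, 11.4]
opening: 0.008
```

Call:
{"name": "play_rows", "arguments": {
  "plan": [
    [0, 0, 0, 0, -0.02, 0.08, 0],
    [0, 0, 0, 0, -0.02, 0.08, 0]
  ]
}}

```text
time: 18.92
tool_pos: [0.568, 0.0251, 0.1255]
tool_rot: [[-0.972, -0.233, -0.016], [-0.234, 0.97, 0.069], [-0.001, 0.071, -0.997]]
contact_force: [-1.0, -1.7, 12.5]
opening: 0.005
```

Call:
{"name": "play_rows", "arguments": {
  "plan": [
    [0, 0, 0, 0, -0.01, 0.08, 0],
    [0, 0, 0, 0, -0.01, 0.08, 0]
  ]
}}

```text
time: 19.18
tool_pos: [0.568, 0.025, 0.124]
tool_rot: [[-0.972, -0.233, -0.016], [-0.234, 0.97, 0.069], [-0.001, 0.071, -0.997]]
contact_force: [-2.0, -2.2, 10.4]
opening: 0.004
```

Call:
{"name": "play_rows", "arguments": {
  "plan": [
    [0, 0, 0, 0, -0.01, 0.08, 0]
  ]
}}

```text
time: 19.3
tool_pos: [0.568, 0.0249, 0.1234]
tool_rot: [[-0.972, -0.233, -0.016], [-0.234, 0.97, 0.069], [-0.001, 0.071, -0.997]]
contact_force: [-1.8, -1.7, 12.2]
opening: 0.007
```

Call:
{"name": "play_rows", "arguments": {
  "plan": [
    [0, 0, 0, 0, -0.01, 0.08, 0]
  ]
}}

```text
time: 19.42
tool_pos: [0.568, 0.0248, 0.1225]
tool_rot: [[-0.972, -0.233, -0.016], [-0.234, 0.97, 0.069], [-0.001, 0.071, -0.998]]
contact_force: [-1.3, -2.2, 12.7]
opening: 0.007
```

Call:
{"name": "play_rows", "arguments": {
  "plan": [
    [0, 0, 0, 0, -0.01, 0.08, 0]
  ]
}}

```text
time: 19.55
tool_pos: [0.568, 0.0247, 0.1216]
tool_rot: [[-0.972, -0.233, -0.016], [-0.234, 0.97, 0.069], [-0.001, 0.071, -0.998]]
contact_force: [-1.0, -2.4, 11.9]
opening: 0.008
```

Call:
{"name": "play_rows", "arguments": {
  "plan": [
    [0, 0, 0, 0, -0.01, 0.07, 0]
  ]
}}

```text
time: 19.68
tool_pos: [0.568, 0.0246, 0.1207]
tool_rot: [[-0.972, -0.233, -0.016], [-0.234, 0.97, 0.069], [-0.001, 0.071, -0.998]]
contact_force: [-0.8, -1.7, 8.1]
opening: 0.004
```

Call:
{"name": "play_rows", "arguments": {
  "plan": [
    [0, 0, 0, 0, 0, 0.05, 0]
  ]
}}

```text
time: 19.8
tool_pos: [0.5679, 0.0246, 0.1194]
tool_rot: [[-0.972, -0.233, -0.016], [-0.234, 0.97, 0.069], [-0.001, 0.07, -0.998]]
contact_force: [0.7, -1.6, 1.6]
opening: 0.001
```

Call:
{"name": "play_rows", "arguments": {
  "plan": [
    [0, 0, 0, 0, 0, 0.05, 0]
  ]
}}

```text
time: 19.92
tool_pos: [0.5668, 0.025, 0.1178]
tool_rot: [[-0.972, -0.233, -0.018], [-0.234, 0.97, 0.069], [0.002, 0.072, -0.997]]
contact_force: [0.1, 0.2, 0.1]
opening: 0.009
```

Call:
{"name": "play_rows", "arguments": {
  "plan": [
    [0, 0, 0, 0, 0, 0.04, 0]
  ]
}}

```text
time: 20.05
tool_pos: [0.5663, 0.0249, 0.1169]
tool_rot: [[-0.972, -0.233, -0.02], [-0.234, 0.97, 0.069], [0.003, 0.072, -0.997]]
contact_force: [-0.5, -0.1, 0.7]
opening: 0.008
```

The force peaked at about 13 N and fell to 0, so the catch has clicked. I'm backing off to check that the lid stays down.

Call:
{"name": "play_rows", "arguments": {
  "plan": [
    [0, 0, 0, 0, 0, -0.3, 0],
    [0, 0, 0, 0, 0, -1, 0],
    [0, 0, 0, 0, 0, -3, 0],
    [0, 0, 0, 0, 0, -5, 0],
    [0, 0, 0, 0, 0, -5, 0],
    [0, 0, 0, 4, 0, -5, 0],
    [0, 0, 0, 5, 0, -3, 0],
    [0, 0, 0, 5, 0, 0, 0],
    [0, 0, 0, 0, 0, 0, 0],
    [0, 0, 0, 0, 0, 0, 0],
    [0, 0, 0, 0, 0, 0, 0]
  ]
}}

```text
time: 21.42
tool_pos: [0.437, -0.0231, 0.3394]
tool_rot: [[-0.972, -0.234, -0.017], [-0.234, 0.97, 0.068], [0.0, 0.07, -0.998]]
contact_force: [1.0, 0.5, -0.4]
opening: 0.013
```

```bash
python3 - <<'E'
from path import *
from plant import read_camera
import cv2
s=st()
for n in ("scene","top"):
    c=read_camera(n);F=cv2.cvtColor(c["frame"],cv2.COLOR_RGB2BGR);pickle.dump(c,open(f"pics/{n}f.pkl","wb"))
    f=F[140:260,180:340] if n=="scene" else F[170:290,170:330]
    cv2.imwrite(f"pics/{n}f.png",cv2.resize(f,(800,600),interpolation=cv2.INTER_CUBIC));cv2.imwrite(f"pics/{n}full.png",F)
    for a in (-.04,0,.04,.08):
        P=[toW((x,.105-.216*np.cos(a)+.012*np.sin(a),.085+.216*np.sin(a)+.012*np.cos(a))) for x in (-.077,.077)]
        o=(180,140) if n=="scene" else (170,170)
        print(n,a,((proj(c,np.array(P))-o)*5).round(0).tolist())
E
```

```text
t 21.43 chest pos mm [-137.7 -102.7  339.4] F chest [ 1.07  0.23 -0.4 ] open 1.1 J [  -9.  -13.  112.    4.   82. -113.]
tool axes in chest
 [[-1.    -0.003 -0.   ]
 [-0.003  0.998  0.07 ]
 [ 0.     0.07  -0.998]]
scene -0.04 [[324.0, 459.0], [557.0, 297.0]]
scene 0 [[322.0, 448.0], [557.0, 286.0]]
scene 0.04 [[320.0, 437.0], [556.0, 274.0]]
scene 0.08 [[317.0, 425.0], [555.0, 262.0]]
top -0.04 [[660.0, 432.0], [567.0, 69.0]]
top 0 [[660.0, 430.0], [566.0, 65.0]]
top 0.04 [[659.0, 429.0], [564.0, 60.0]]
top 0.08 [[657.0, 428.0], [561.0, 56.0]]
```

View pics/scenef.png

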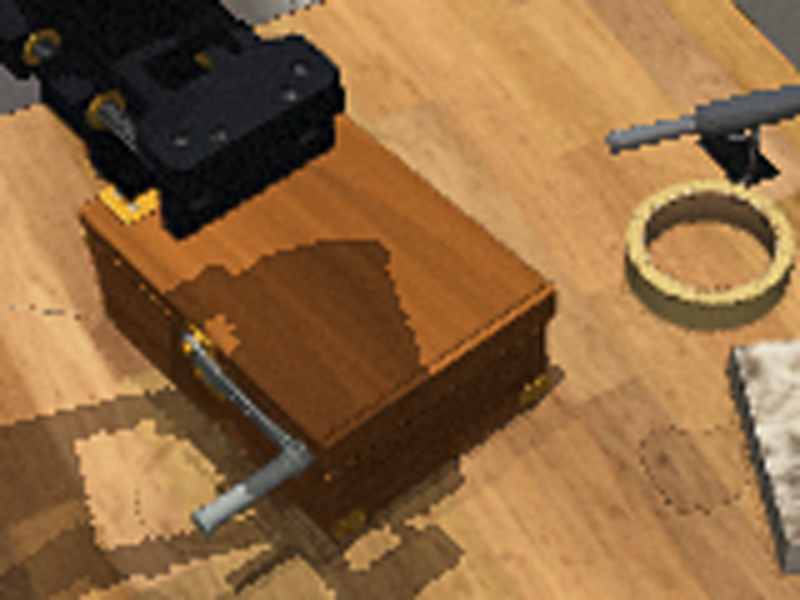

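View pics/topfull.png

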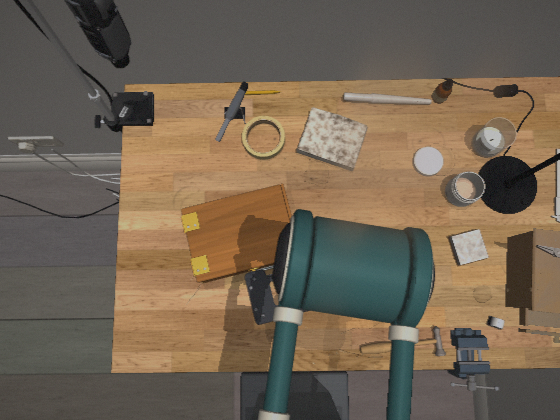

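Call:
{"name": "play_rows", "arguments": {
  "plan": [
    [0, 0, 0, 0, -4, -2, 1],
    [0, 0, 0, 0, -5, 0, 2],
    [0, 0, 0, 0, -5, 0, 4],
    [0, 0, 0, 0, -5, 0, 4],
    [0, 0, 0, 0, -5, 0, 4],
    [0, 0, 0, 0, 0, 0, 4],
    [0, 0, 0, 0, 0, 0, 4],
    [0, 0, 0, 0, 0, 0, 4]
  ]
}}

```text
time: 22.52
tool_pos: [0.4927, -0.2563, 0.3427]
tool_rot: [[-0.972, -0.235, -0.016], [-0.235, 0.97, 0.068], [-0.0, 0.07, -0.998]]
contact_force: [0.3, -0.3, 0.0]
opening: 0.456
```

```bash
python3 - <<'E'
from path import *
from plant import read_camera
import cv2
s=st()
c=read_camera("scene");F=cv2.cvtColor(c["frame"],cv2.COLOR_RGB2BGR)
cv2.imwrite("pics/sg.png",F);cv2.imwrite("pics/sgc.png",cv2.resize(F[190:250,230:310],(800,600),interpolation=cv2.INTER_CUBIC))
for a in (-.04,0,.04,.08):
    P=[toW((x,.105-.216*np.cos(a)+.012*np.sin(a),.085+.216*np.sin(a)+.012*np.cos(a))) for x in (-.077,.077)]
    print(a,((proj(c,np.array(P))-(230,190))*10).round(0).tolist())
E
```

```text
t 22.52 chest pos mm [-137.6 -342.4  342.7] F chest [ 0.21 -0.4   0.05] open 40.2 J [ -32.    1.   99.    3.   83. -136.]
tool axes in chest
 [[-1.    -0.004 -0.   ]
 [-0.004  0.998  0.07 ]
 [-0.     0.07  -0.998]]
-0.04 [[148.0, 419.0], [614.0, 95.0]]
0 [[144.0, 397.0], [614.0, 72.0]]
0.04 [[140.0, 374.0], [612.0, 48.0]]
0.08 [[134.0, 349.0], [610.0, 24.0]]
```

View pics/sgc.png

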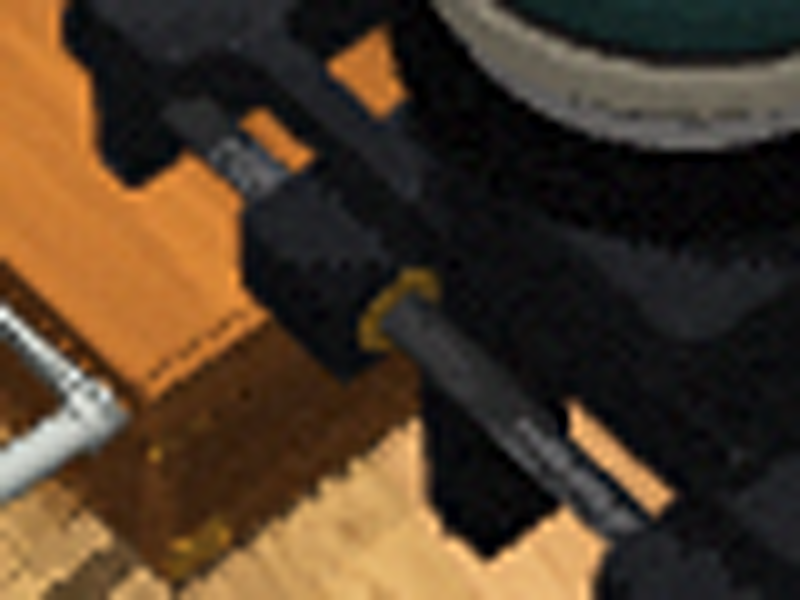

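View pics/sg.png

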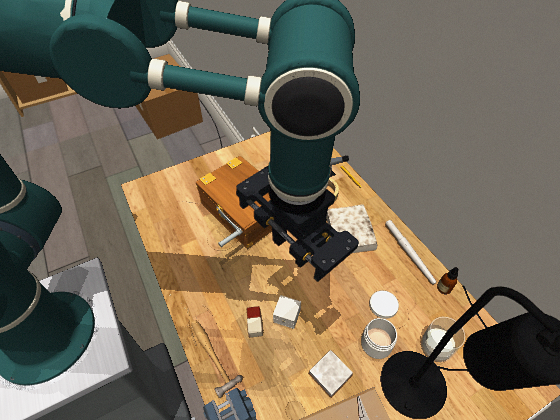

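The lid corner sits at (147,392) in the crop, which puts the lid angle at about 0. It hasn't moved since release and the bystanders are in place. Handing in.

```bash
python3 -c "
from plant import order
print(order.sign_off())"
```

```text
the job is handed in; nothing more can be done
None
```

The chest is shut and latched, and I handed the job in at about 22.5 s, with the arm clear and nothing touching.

- **Stay:** I held the knee bar loosely between the fingers and lifted it about 29 mm along its circle, forward and up. I estimate the knee ended near 2.35, well past the 2.70 needed to unlock. The lid came down slightly as the knee folded, to about 1.39.
- **Lowering:** I pushed the lid down at about 0.24 rad/s with the closed fingertips. The readings I took during this stage were about 3 N or less. Late in the lowering, the lid was about 10 mm lower at its edge than my path assumed. The force readings were near zero for that stretch, so the fingers may not have been touching the lid. It did not slam.
- **Catch:** The force rose to about 13 N, then dropped from 12 N to 8 N, 1.6 N and 0 as I pressed down, which I read as the click. Readings came only at the end of each short move, so a brief higher peak could have been missed; every value I saw was below 20 N.
- **Last checks:** After letting go, two scene pictures about 1 s apart showed the lid edge at an angle of about 0.00 ± 0.01. The ring box, polish bar and tape roll looked unmoved in the pictures; in the last one the arm partly hid the tape roll.

My measured bar position was about 9 mm nearer the chest wall than the description gives. I used the measured position, and the close-up picture before lifting confirmed it.

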